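# Bring the orange-lidded jar round to the index post and hold the carousel there

### The job

Turn the spring-return jar carousel until the jar with the orange lid faces squarely towards the short post with the orange ball on top, and finish while still holding the carousel still there with the gripper, because it winds back as soon as it is let go. Turn it smoothly without letting it whip round, and leave the pulley, the motor and the black case lid where they are.

Things in the scene. Friction and masses are not known exactly. Their poses are not given: they have to be found in the camera images.
- carousel: Base of the carousel: a black disc 224 mm across, 16 mm high, fixed on a 3 mm cutting mat. Origin: centre of its underside, on the vertical turning axis, 3 mm above the table; z up. On it turns an aluminium disc 248 mm across, top 35 mm above the table. At rest the orange-lidded jar lies along the base's own -x direction.
- turntable (a joint): Angle of the turntable (rad, positive = anticlockwise from above, stops at -1.75 and 1.75). A spring of about 0.2 N m per rad pulls it back towards 0, where it starts within 0.08, from either side; bearing friction 0.03 N m. The turn needed is 0.7 to 1.5 rad, to left or right.
- hub (a point): Centre of the turntable's top face, on the turning axis, 35 mm above the table. Here stands a steel hub 32 mm across up to 63 mm and a 12 mm stem with a 22 mm brass nut up to 113 mm above the table. Five equal jars (one orange lid, four grey) are fixed 72 degrees apart, their axes 95 mm from this axis; clear bodies 48 mm across from 35 to 96 mm above the table.
- marked_lid (a point): Centre of the orange lid, 44 mm across and 22 mm high (96 to 118 mm above the table; this point at 107 mm), 95 mm from the turning axis. The jar is fixed to the turntable and the lid does not turn on it. The point's own -x axis points straight outwards from the turning axis through the jar. The grey lids are the same size.
- post_cap (a point): Centre of the 32 mm orange ball on the index post (8 mm rod, 34 mm steel foot, fixed), 58 mm above the table; top at 74 mm. It stands beside the turntable, 145 to 230 mm from the turning axis, left or right. The jar faces it squarely when turning axis, orange lid and post lie on one line from above, the lid between the other two.
- pulley: Bystander: loose aluminium pulley lying flat, 50 mm across, 32 mm high, beside the turntable on the side where the post is not. Origin: centre of its underside.
- motor: Bystander: small upright silver electric motor, 42 mm across, 78 mm high with its shaft, loose, on the left of the mat. Origin: centre of its underside.
- case_lid: Bystander: loose black plastic case lid, 100 by 70 by 8 mm, lying flat on the right of the mat with two small brass washers fixed on it. Origin: centre of its underside.
Mind the look-alikes: they are no part of the job. Leave any pink or red look-alike of the part that bears post_cap alone.

How it is judged:
On the way:
1. the gripper holds the carousel with the orange-lidded jar facing the post (y of post_cap in the frame of marked_lid between -0.022 and 0.022 m and x of post_cap in the frame of marked_lid below -0.02 m and contact force between the fingers and carousel above 1 N), for 1 s.
At the end, for the whole second after the job is handed in: Seen from above the post lies within 22 mm of the line from the turning axis outwards through the orange-lidded jar, beyond the jar; the turntable turns slower than 0.1 rad/s; the fingers press on the carousel with over 1 N, holding it against its spring (all of step 1 and velocity of joint turntable between -0.1 and 0.1 rad/s); the arm keeps its last pose, push and grip.
It fails at once if the turntable is whipped round faster than 2.5 rad/s (velocity of joint turntable above 2.5 rad/s or velocity of joint turntable below -2.5 rad/s).
It fails at once if the pulley is moved more than 20 mm or tipped (distance of pulley from where it was at the start of the episode above 0.02 m or angle between pulley's own z axis and vertical above 0.3 rad).
It fails at once if the motor is moved more than 20 mm or tipped (distance of motor from where it was at the start of the episode above 0.02 m or angle between motor's own z axis and vertical above 0.3 rad).
It fails at once if the case lid is moved more than 20 mm or tipped (distance of case_lid from where it was at the start of the episode above 0.02 m or angle between case_lid's own z axis and vertical above 0.3 rad).
It also fails if it takes over 38 s, if anything falls off the work surface, if the arm or the gripper's body presses on something with over 40 N, if the wrist force passes 120 N, or if a joint passes its speed limit or range.

### The arm

A 6-joint arm with a two-finger parallel gripper is mounted at the origin on the work surface. World frame = base frame: x ahead of the robot, y to its left, z up, the work surface at z = 0. Lengths are in m, angles in rad, forces in N, time in s.
With the tool pointing down it reaches from about 0.35 to 0.775 m from the base axis. Payload 7.3 kg.
Tool frame: the origin (TCP) lies at the very end of the fingers, on their centre line; the grasp point (between the pads) lies 19 mm behind it; x points along the fingers, y is the direction in which the jaws open and shut, and the axes are right-handed (so a half turn about x gives the same grasp; the last joint's range is limited). The gripper opens to 92 mm and grips with 3 to 60 N. Pads are 19 mm wide; open, the fingers measure 130 mm over their backs; the gripper's body (75 mm by 190 mm) begins 47 mm behind the grasp point.
Start: joints at [-1.376, 0.342, 1.524, -0, 1.275, -0.146], TCP at [0.175, -0.495, 0.227] pointing down, gripper open.
Joint ranges: [-2.53, 2.53], [-0.77, 2.02], [0.04, 2.7], [-1, 4.14], [0.28, 2.66], [-3.11, 3.11]. Speed limits (rad/s): [2.57, 2.57, 3.14, 3.14, 3.14, 3.14].

### API

Orientations are given as [roll, pitch, yaw] about the fixed x, y, z axes, in that order (R = Rz(yaw) Ry(pitch) Rx(roll)).
In Python, from cell import observe, vision, job gives the robot as it stands.
- The arm moves only by the tool send_rows, never from a script. Its argument "motion" is a list of rows, each an object with "hand": the opening, from -1 (shut) to 1 (fully open), so that 0 is half open; "slide": the shift along the tool's x, y, z in mm, a list of three; "spin": the turn about the tool's x in rad. In form: [{"hand": hand, "slide": [tx, ty, tz], "spin": spin}, ...]. A call has 1 to 8 rows; each row shifts and turns the pose as measured when the row begins, along the tool's axes as they then stand; what a row does not reach is not made up. A row lasts 1/10 s, in which the tool goes at most 50 mm and 8.59 degrees, less where a joint would pass 70% of its speed; a pose out of reach is approached as far as the arm can. A call with a gripper value outside its range is refused whole. The fingers move at their own pace and stop on an object; "grip_force" is the grip in N (left out, the last holds). Time passes only in rows, so rows that do not move let the fingers close. It gives the time, the measured TCP pose, the force and the opening at its end, in the units of the state.
- observe(): the state, without advancing time (a new reading comes with each control period).
- vision.read_camera(name): name is "scene" or "top"; returns a dict with "pixels" (400x640x3 uint8, blue, green, red), "range_z" (400x640 float32, m along the optical axis (not along the pixel's ray), 0 where there is no reading), "fx", "fy", "cx", "cy" (pixels), "world_from_camera" (4x4, takes a point from camera to world coordinates). Camera axes: x right, y down, z forward; pixel columns grow to the right and rows downward; lengths in m; the calibration is good to about 2 mm. A picture is of the moment at which its call begins.
- job.hand_in(): hands the job in, once; it reports no verdict.
Trained networks look in a picture, given as the dict that the camera call returned (one of the last four; its "shot" number tells which), for a name from the list of things; names that differ only in an ending like _2 or _b are one class to them, and where a whole thing is asked for, a point or a joint stands for the part that bears it (a point fixed in the world has none). Each returns a list of dicts, best first, with "conf" (0 to 1); they miss things now and then, are a little off and sometimes report something else, mostly with a low value. They report only what shows in the picture. A call takes as long as a camera call. They do not tell look-alikes from the thing itself.
- vision.search_frame(picture, thing): "uv" ([column, row] in pixels, amid what is visible of it).
- vision.cut_out(picture, thing): "mask" (400x640 bool, what is visible of it) and "uv" ([column, row] in pixels, amid what is visible of it).
The state is a dict: "time": time; "qpos": joint angles; "qvel": joint speeds; "joint_efforts": joint torques, N m; "tool_pos": TCP position; "tool_rot": TCP orientation; "contact_force": force on the tool from outside, world axes, zero at the start; "torque": the same for the moment, N m; "opening": finger opening in m.
Only numpy, scipy, OpenCV 4.12 (cv2) and the standard library are available. Lean on these libraries where they do the work, as an engineer would, in place of code of your own. Each camera call takes 0.05 s, during which the arm holds its last target.

## Working session

There is one attempt and no reset: what is moved stays moved. The work goes in short steps, Python scripts to look and compute and a tool call to move; the robot and the scene stay as the last step left them, time stands still between calls to the robot, and variables do not carry over. Pictures are saved under pics/ and viewed, and the job is handed in when it is done.

Besides the shell and the picture viewer there is one more tool, called after "Request:" as a command line: name --argument value ..., lists and objects as JSON in quotes. send_rows: Moves the arm, as the interface text tells. Its arguments: {"type":"object","properties":{"motion":{"type":"array","items":{"type":"object","properties":{"hand":{"type":"number"},"slide":{"type":"array","items":{"type":"number"}},"spin":{"type":"number"}}}},"grip_force":{"type":"number"}},"required":["motion"]}

```bash
mkdir -p pics; python3 - <<'E'
from cell import observe, vision, job
import cv2,numpy as np,pickle
s=observe();print({k:np.round(v,3) for k,v in s.items()})
for n in("scene","top"):
    p=vision.read_camera(n);cv2.imwrite(f"pics/{n}0.png",p["pixels"]);pickle.dump(p,open(f"{n}0.pkl","wb"))
    K=[p[k] for k in("fx","fy","cx","cy")];T=p["world_from_camera"];print(n,K,T.round(3).tolist())
    for t in("marked_lid","post_cap","hub","carousel","pulley","motor","case_lid"):
        for r in vision.search_frame(p,t)[:3]:
            u,v=[int(round(a)) for a in r["uv"]];z=p["range_z"][v,u]
            w=T@[(u-K[2])/K[0]*z,(v-K[3])/K[1]*z,z,1]
            print(t,round(r["conf"],2),(u,v),w[:3].round(3))
E
```

```text
{'time': np.float64(0.0), 'qpos': array([-1.376,  0.343,  1.525,  0.   ,  1.275, -0.146]), 'qvel': array([ 0.   ,  0.001, -0.   , -0.002,  0.001, -0.001]), 'joint_efforts': array([-1.0000e-03, -4.3125e+01, -2.4423e+01,  7.2000e-02,  5.6000e-02,
       -0.0000e+00]), 'tool_pos': array([ 0.175, -0.494,  0.226]), 'tool_rot': array([-1.719,  1.569,  1.763]), 'contact_force': array([-0.711,  0.117,  0.104]), 'torque': array([-0.008, -0.032,  0.047]), 'opening': np.float64(0.092)}
scene [415.7699309376372, 415.7699309376372, 317.7065319876143, 195.6946452461529] [[0.553, 0.472, -0.686, 1.253], [0.833, -0.306, 0.461, -0.603], [0.008, -0.827, -0.563, 0.764], [0.0, 0.0, 0.0, 1.0]]
marked_lid 0.71 (356, 245) [ 0.631 -0.065  0.055]
post_cap 0.62 (140, 320) [ 0.566 -0.592  0.049]
post_cap 0.51 (303, 270) [ 0.632 -0.227  0.054]
post_cap 0.45 (224, 208) [ 0.218 -0.26  -0.001]
hub 0.94 (357, 244) [ 0.631 -0.062  0.057]
carousel 0.65 (361, 244) [ 0.689 -0.1    0.117]
pulley 0.54 (360, 214) [0.502 0.053 0.026]
pulley 0.47 (208, 307) [ 0.576 -0.451  0.01 ]
motor 0.7 (450, 166) [0.482 0.457 0.053]
case_lid 0.91 (209, 306) [ 0.577 -0.448  0.013]
top [426.58377174837386, 426.58377174837386, 321.4400931867897, 204.18873399393817] [[0.028, -0.991, 0.134, 0.218], [-1.0, -0.028, 0.001, -0.073], [0.003, -0.134, -0.991, 1.631], [0.0, 0.0, 0.0, 1.0]]
post_cap 0.49 (361, 158) [ 0.609 -0.215  0.066]
hub 0.91 (321, 158) [ 0.61  -0.065  0.045]
carousel 0.91 (317, 157) [ 0.61 -0.05  0.06]
pulley 0.67 (286, 190) [0.487 0.066 0.019]
motor 0.61 (182, 188) [0.475 0.449 0.066]
case_lid 0.56 (419, 176) [ 0.557 -0.445  0.014]
```

```bash
python3 - <<'E'
import cv2,pickle
p=pickle.load(open("top0.pkl","rb"))["pixels"]
cv2.imwrite("pics/topc.png",cv2.resize(p[90:240,220:420],None,fx=4,fy=4,interpolation=cv2.INTER_CUBIC))
E
```

```text
(no output)
```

View pics/scene0.png

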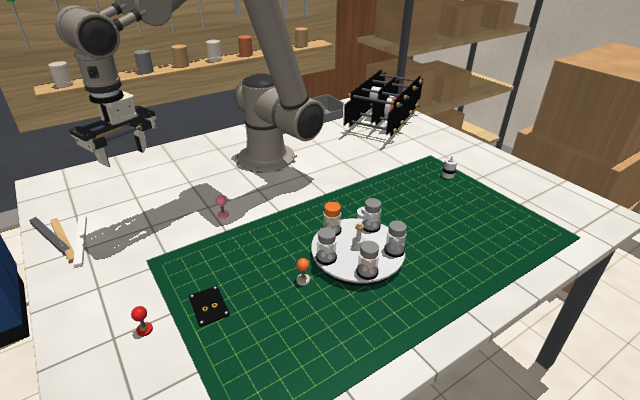

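View pics/topc.png

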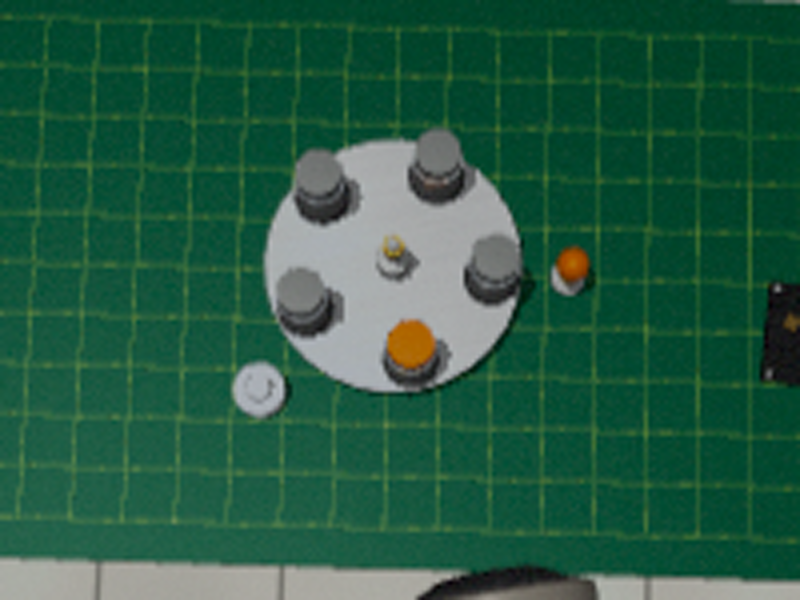

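View pics/top0.png

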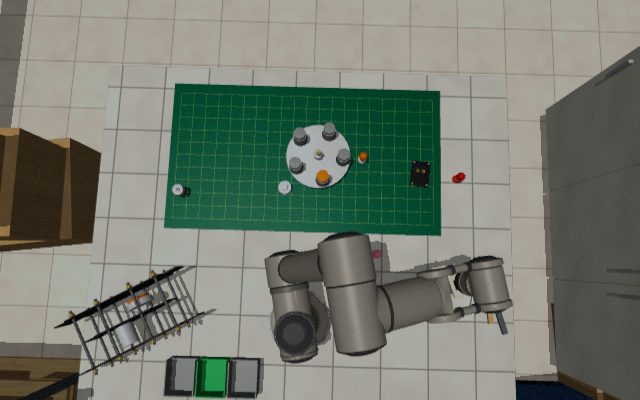

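The post candidates in the top image are the orange ball (363,157), a red one (459,177) and a pink one (377,254). The orange ball stands beside the turntable opposite the pulley, and the enlarged crop shows it is orange, so that's the one I'll use. The orange lid is at (322,177). Next I'll measure precisely.

```bash
cat > h.py <<'E'
import cv2,numpy as np
from scipy.spatial.transform import Rotation as Rn
def toplane(p,uv,h):
    T=p["world_from_camera"];d=T[:3,:3]@[(uv[0]-p["cx"])/p["fx"],(uv[1]-p["cy"])/p["fy"],1];o=T[:3,3]
    return (o+d*(h-o[2])/d[2])[:2]
def cloud(p):
    v,u=np.mgrid[:400,:640];z=p["range_z"];T=p["world_from_camera"]
    c=np.stack([(u-p["cx"])/p["fx"]*z,(v-p["cy"])/p["fy"]*z,z],-1)
    return c@T[:3,:3].T+T[:3,3]
def blobs(p):
    hsv=cv2.cvtColor(p["pixels"],cv2.COLOR_BGR2HSV)
    m=((hsv[...,0]>=5)&(hsv[...,0]<=18)&(hsv[...,1]>170)&(hsv[...,2]>90)).astype(np.uint8)
    P=cloud(p)
    m[(np.abs(P[...,0]-.61)>.27)|(np.abs(P[...,1]+.07)>.27)]=0
    n,l,st,c=cv2.connectedComponentsWithStats(m)
    return [(st[i,4],c[i].round(1).tolist(),P[l==i]) for i in range(1,n) if st[i,4]>8]
E
python3 - <<'E'
import pickle
from h import *
for n in("top","scene"):
    p=pickle.load(open(n+"0.pkl","rb"));P=cloud(p)
    for a,c,Q in blobs(p):
        Qt=Q[Q[:,2]>.110];print(n,a,c,"lidplane",toplane(p,c,.118).round(4),"ballplane",toplane(p,c,.062).round(4),"cloudmean",np.median(Q,0).round(4), len(Qt), Qt.mean(0).round(4) if len(Qt) else "")
    # lids tops
    m=((P[...,2]>.112)&(P[...,2]<.124)&(abs(P[...,0]-.61)<.15)&(abs(P[...,1]+.065)<.15)).astype(np.uint8)
    k,l,st,c=cv2.connectedComponentsWithStats(m,connectivity=4)
    L=[]
    for i in range(1,k):
        if st[i,4]>40:
            q=P[l==i];print("  lid",st[i,4],c[i].round(1),q.mean(0).round(4));L.append((q[:,:2].min(0)+q[:,:2].max(0))/2)
    L=np.array(L);print(L.round(4).tolist(),L.mean(0).round(4))
from cell import observe
s=observe();print(Rn.from_euler("xyz",s["tool_rot"]).as_matrix().round(3))
E
```

```text
top 51 [362.7, 155.5] lidplane [ 0.6054 -0.2166] ballplane [ 0.6197 -0.2219] cloudmean [ 0.6172 -0.2218  0.0694] 0 
top 105 [322.3, 175.7] lidplane [ 0.5264 -0.0718] ballplane [ 0.5378 -0.0718] cloudmean [ 0.5259 -0.0711  0.1179] 105 [ 0.5262 -0.0718  0.1181]
  lid 101 [329.1 128. ] [ 0.7052 -0.0916  0.1182]
  lid 96 [299.2 133.1] [0.6827 0.0172 0.1179]
  lid 95 [343.5 154.2] [ 0.6083 -0.1468  0.1179]
  lid 99 [294.5 162.5] [0.5723 0.0303 0.1179]
  lid 106 [322.2 175.7] [ 0.5266 -0.0716  0.1176]
[[0.7061, -0.0914], [0.6838, 0.0162], [0.609, -0.1468], [0.5725, 0.0302], [0.5263, -0.0724]] [ 0.6195 -0.0528]
scene 207 [332.0, 208.8] lidplane [ 0.5375 -0.0767] ballplane [ 0.4755 -0.0311] cloudmean [ 0.5363 -0.0749  0.1176] 159 [ 0.5313 -0.0728  0.1178]
scene 127 [302.4, 264.0] lidplane [ 0.6719 -0.2522] ballplane [ 0.6215 -0.2217] cloudmean [ 0.6267 -0.2249  0.0676] 0 
  lid 155 [372.5 203.4] [0.5769 0.0288 0.1183]
  lid 154 [331.9 207. ] [ 0.5307 -0.0723  0.1181]
  lid 177 [397.  226.1] [0.6863 0.0168 0.1186]
  lid 193 [326.3 233.3] [ 0.6129 -0.147   0.1182]
  lid 215 [369.1 247.2] [ 0.7093 -0.0919  0.1181]
[[0.574, 0.0317], [0.5281, -0.0704], [0.6843, 0.0193], [0.6107, -0.1457], [0.7072, -0.0905]] [ 0.6209 -0.0511]
[[ 0.     0.334 -0.942]
 [-0.    -0.942 -0.334]
 [-1.     0.    -0.   ]]
```

Request:
send_rows --motion '[{"hand": 1, "slide": [0, -12, -20], "spin": 0}, {"hand": 1, "slide": [0, -23, -39], "spin": 0}, {"hand": 1, "slide": [0, -23, -39], "spin": 0}, {"hand": 1, "slide": [0, -23, -39], "spin": 0}, {"hand": 1, "slide": [0, -23, -39], "spin": 0}, {"hand": 1, "slide": [0, -23, -39], "spin": 0}, {"hand": 1, "slide": [0, -23, -39], "spin": 0}, {"hand": 1, "slide": [0, -23, -39], "spin": 0}]'

```text
time: 1.6
tool_pos: [0.3987, -0.2301, 0.2264]
tool_rot: [1.606, 1.567, -1.206]
contact_force: [0.6, -0.6, -0.5]
opening: 0.0917
```

```bash
cat > st.py <<'E'
import sys
from h import *
from cell import observe
H=np.array([.621,-.053])
def go(x,y,z,yaw):
    s=observe();R=Rn.from_euler("xyz",s["tool_rot"]).as_matrix();d=np.array([x,y,z])-s["tool_pos"]
    w=np.arctan2(R[1,1],R[0,1]);dy=(yaw-w+np.pi)%(2*np.pi)-np.pi
    print("t",s["time"].round(2),"pos",s["tool_pos"].round(4),"yaw",w.round(3),"q",s["qpos"].round(2),"F",s["contact_force"].round(1),"open",s["opening"].round(4))
    print("R",R.round(3).tolist());print("slide mm",(R.T@d*1000).round(1),"spin",round(-dy,3))
go(*map(float,sys.argv[1:]))
E
python3 st.py .528 -.072 .227 -1.369
```

```text
Traceback (most recent call last):
  File "st.py", line 10, in <module>
    go(*map(float,sys.argv[1:]))
    ~~^^^^^^^^^^^^^^^^^^^^^^^^^^
  File "st.py", line 8, in go
    print("t",s["time"].round(2),"pos",s["tool_pos"].round(4),"yaw",w.round(3),"q",s["qpos"].round(2),"F",s["contact_force"].round(1),"open",s["opening"].round(4))
              ^^^^^^^^^^^^^^^
AttributeError: 'float' object has no attribute 'round'
```

```bash
sed -i 's/s\["time"\].round(2)/round(float(s["time"]),2)/; s/s\["opening"\].round(4)/round(float(s["opening"]),4)/' st.py
python3 st.py .528 -.072 .227 -1.369
```

```text
t 1.6 pos [ 0.3987 -0.2301  0.2264] yaw -1.241 q [-0.69  0.22  1.69 -0.    1.22  0.55] F [ 0.6 -0.6 -0.5] open 0.0917
R [[0.001, 0.324, -0.946], [-0.004, -0.946, -0.324], [-1.0, 0.004, -0.0]]
slide mm [  -1.1 -107.7 -173.6] spin 0.128
```

Request:
send_rows --motion '[{"hand": 1, "slide": [0, -23, -38], "spin": 0}, {"hand": 1, "slide": [0, -23, -38], "spin": 0}, {"hand": 1, "slide": [0, -23, -38], "spin": 0}, {"hand": 1, "slide": [0, -23, -37], "spin": 0}, {"hand": 1, "slide": [0, -13, -20], "spin": 0}, {"hand": 1, "slide": [0, 0, 0], "spin": 0.064}, {"hand": 1, "slide": [0, 0, 0], "spin": 0.064}, {"hand": 1, "slide": [0, 0, 0], "spin": 0}]'

```text
time: 2.4
tool_pos: [0.5344, -0.0614, 0.2262]
tool_rot: [2.221, 1.565, -0.713]
contact_force: [0.3, -0.4, -0.7]
opening: 0.0914
```

```bash
python3 st.py .528 -.072 .227 -1.369
```

```text
t 2.4 pos [ 0.5344 -0.0614  0.2262] yaw -1.364 q [-0.26  0.36  1.49 -0.    1.28  1.11] F [ 0.3 -0.4 -0.7] open 0.0914
R [[0.005, 0.206, -0.979], [-0.004, -0.979, -0.206], [-1.0, 0.005, -0.004]]
slide mm [-0.7  9.1  8.5] spin 0.005
```

Request:
send_rows --motion '[{"hand": 1, "slide": [10, 9, 8], "spin": 0}, {"hand": 1, "slide": [30, 0, 0], "spin": 0}, {"hand": 1, "slide": [30, 0, 0], "spin": 0}, {"hand": 1, "slide": [25, 0, 0], "spin": 0}, {"hand": 1, "slide": [0, 0, 0], "spin": 0}]'

```text
time: 2.9
tool_pos: [0.5265, -0.0767, 0.1272]
tool_rot: [2.142, 1.563, -0.787]
contact_force: [-0.3, -0.4, -0.4]
opening: 0.0921
```

```bash
python3 st.py .528 -.072 .090 -1.369
python3 - <<'E'
from h import *
from cell import vision
p=vision.read_camera("scene")
cv2.imwrite("pics/s1.png",cv2.resize(p["pixels"][130:310,220:460],None,fx=3,fy=3))
E
```

```text
t 2.9 pos [ 0.5265 -0.0767  0.1272] yaw -1.358 q [-0.29  0.45  1.65 -0.    1.03  1.07] F [-0.3 -0.4 -0.4] open 0.0921
R [[0.006, 0.211, -0.977], [-0.006, -0.977, -0.211], [-1.0, 0.007, -0.004]]
slide mm [37.2 -4.5 -2.3] spin 0.011
```

View pics/s1.png

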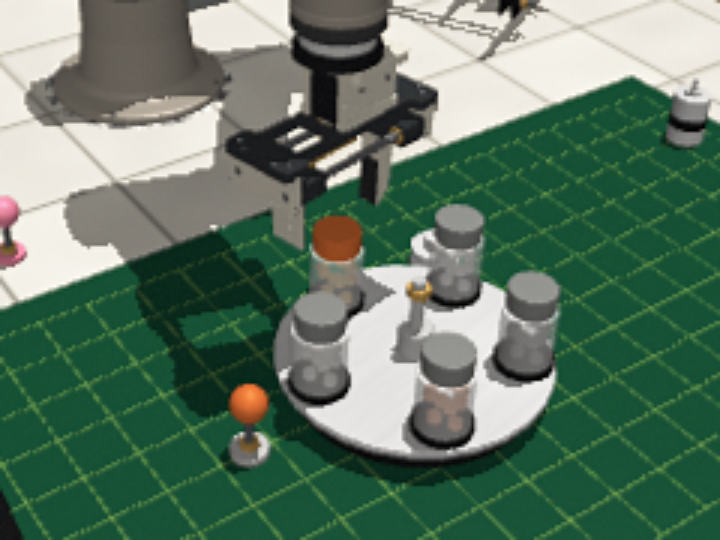

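The fingers straddle the orange lid at about crop (337,240), with no other jar in the way. I'll descend and close gently.

Request:
send_rows --motion '[{"hand": 1, "slide": [15, -4, -2], "spin": 0.01}, {"hand": 1, "slide": [20, 0, 0], "spin": 0}, {"hand": 1, "slide": [3, 0, 0], "spin": 0}, {"hand": 0, "slide": [0, 0, 0], "spin": 0}, {"hand": -0.2, "slide": [0, 0, 0], "spin": 0}, {"hand": -0.4, "slide": [0, 0, 0], "spin": 0}, {"hand": -1, "slide": [0, 0, 0], "spin": 0}, {"hand": -1, "slide": [0, 0, 0], "spin": 0}]' --grip_force 20

```text
time: 3.75
tool_pos: [0.5334, -0.0768, 0.0996]
tool_rot: [2.489, 1.545, -0.45]
contact_force: [-1.6, 5.5, -1.9]
opening: 0.0563
```

```bash
python3 st.py .528 -.072 .088 -1.369
```

```text
t 3.75 pos [ 0.5334 -0.0768  0.0996] yaw -1.369 q [-0.28  0.49  1.68 -0.01  0.95  1.09] F [-1.6  5.5 -1.9] open 0.0563
R [[0.023, 0.201, -0.979], [-0.011, -0.979, -0.201], [-1.0, 0.015, -0.02]]
slide mm [11.4 -6.   4.6] spin 0.0
```

Request:
send_rows --motion '[{"hand": 0.6, "slide": [0, 0, 0], "spin": 0}, {"hand": 0.6, "slide": [0, 0, 0], "spin": 0}, {"hand": 0.6, "slide": [8, -5, 4], "spin": 0}, {"hand": 0.6, "slide": [0, 0, 0], "spin": 0}]'

```text
time: 4.15
tool_pos: [0.5283, -0.0725, 0.0912]
tool_rot: [2.491, 1.545, -0.448]
contact_force: [0.5, 0.4, 0.5]
opening: 0.073
```

```bash
python3 st.py .528 -.072 .088 -1.369;python3 - <<'E'
from h import *
from cell import vision
p=vision.read_camera("scene")
cv2.imwrite("pics/s2.png",cv2.resize(p["pixels"][130:310,220:460],None,fx=3,fy=3))
for a,c,Q in blobs(p):print(a,c,np.median(Q,0).round(3),toplane(p,c,.107).round(4))
E
```

```text
t 4.15 pos [ 0.5283 -0.0725  0.0912] yaw -1.368 q [-0.28  0.49  1.7  -0.01  0.92  1.09] F [0.5 0.4 0.5] open 0.073
R [[0.023, 0.201, -0.979], [-0.011, -0.979, -0.201], [-1.0, 0.016, -0.021]]
slide mm [ 3.2 -0.6  0.3] spin 0.001
164 [332.6, 209.9] [ 0.54  -0.076  0.117] [ 0.5303 -0.0693]
129 [302.5, 264.0] [ 0.626 -0.225  0.067] [ 0.6621 -0.246 ]
```

View pics/s2.png

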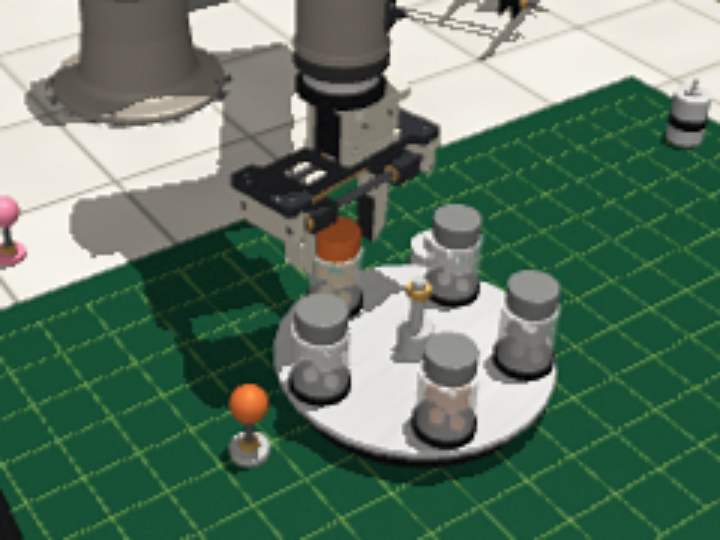

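The pose is good: the lid is centred between the fingers. Closing now.

Request:
send_rows --motion '[{"hand": 0.2, "slide": [2, 0, 0], "spin": 0}, {"hand": -0.05, "slide": [0, 0, 0], "spin": 0}, {"hand": -0.2, "slide": [0, 0, 0], "spin": 0}, {"hand": -1, "slide": [0, 0, 0], "spin": 0}, {"hand": -1, "slide": [0, 0, 0], "spin": 0}, {"hand": -1, "slide": [0, 0, 0], "spin": 0}]' --grip_force 20

```text
time: 4.8
tool_pos: [0.5293, -0.0728, 0.0895]
tool_rot: [2.496, 1.544, -0.442]
contact_force: [-0.7, 0.4, -0.6]
opening: 0.0469
```

```bash
python3 st.py .528 -.072 .090 -1.369
```

```text
t 4.8 pos [ 0.5293 -0.0728  0.0895] yaw -1.368 q [-0.28  0.5   1.7  -0.01  0.92  1.09] F [-0.7  0.4 -0.6] open 0.0469
R [[0.025, 0.201, -0.979], [-0.012, -0.979, -0.202], [-1.0, 0.016, -0.022]]
slide mm [-0.5 -1.1  1.1] spin 0.001
```

Request:
send_rows --motion '[{"hand": -1, "slide": [0, 0, 0], "spin": 0}, {"hand": -1, "slide": [0, 0, 0], "spin": 0}, {"hand": -1, "slide": [0, 2.8, 0], "spin": -0.03}, {"hand": -1, "slide": [0, 5.7, -0.2], "spin": -0.06}, {"hand": -1, "slide": [0, 5.7, -0.2], "spin": -0.06}, {"hand": -1, "slide": [0, 5.7, -0.2], "spin": -0.06}]' --grip_force 25

```text
time: 5.4
tool_pos: [0.5358, -0.0915, 0.0895]
tool_rot: [2.322, 1.543, -0.4]
contact_force: [0.8, -0.2, -2.1]
opening: 0.0467
```

```bash
cat > arc.py <<'E'
from st import *
E
cat >> st.py <<'E'
s=observe();d=s["tool_pos"][:2]-H;print("radius",np.hypot(*d).round(4),"ang",np.arctan2(d[1],d[0]).round(3))
E
python3 st.py .621 -.148 .090 0
```

```text
t 5.4 pos [ 0.5358 -0.0915  0.0895] yaw -1.152 q [-0.31  0.51  1.68 -0.    0.93  0.84] F [ 0.8 -0.2 -2.1] open 0.0467
R [[0.025, 0.407, -0.913], [-0.011, -0.913, -0.407], [-1.0, 0.02, -0.019]]
slide mm [  2.3  86.2 -54.9] spin -1.152
radius 0.0935 ang -2.717
```

Request:
send_rows --motion '[{"hand": -1, "slide": [0, 6.6, -0.2], "spin": -0.07}, {"hand": -1, "slide": [0, 7.6, -0.3], "spin": -0.08}, {"hand": -1, "slide": [0, 7.6, -0.3], "spin": -0.08}, {"hand": -1, "slide": [0, 7.6, -0.3], "spin": -0.08}, {"hand": -1, "slide": [0, 7.6, -0.3], "spin": -0.08}]'

```text
time: 5.9
tool_pos: [0.5578, -0.1215, 0.0895]
tool_rot: [2.062, 1.545, -0.259]
contact_force: [1.7, 0.8, -1.2]
opening: 0.0468
```

```bash
python3 st.py .621 -.148 .090 0
python3 - <<'E'
from h import *
from cell import vision
p=vision.read_camera("scene")
cv2.imwrite("pics/s3.png",cv2.resize(p["pixels"][130:310,220:460],None,fx=3,fy=3))
E
```

```text
t 5.9 pos [ 0.5578 -0.1215  0.0895] yaw -0.751 q [-0.35  0.55  1.6   0.    0.97  0.4 ] F [ 1.7  0.8 -1.2] open 0.0468
R [[0.025, 0.731, -0.682], [-0.007, -0.682, -0.731], [-1.0, 0.023, -0.012]]
slide mm [  1.3  64.3 -23.7] spin -0.751
radius 0.0932 ang -2.316
```

View pics/s3.png

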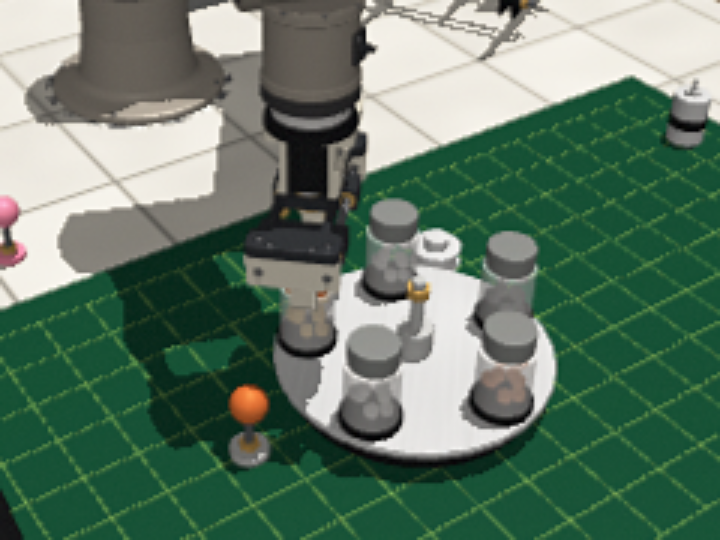

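The carousel turns with the gripper, and the jar is held at about crop (308,310). There's 0.75 rad left.

Request:
send_rows --motion '[{"hand": -1, "slide": [0, 6.6, -0.2], "spin": -0.07}, {"hand": -1, "slide": [0, 7.6, -0.3], "spin": -0.08}, {"hand": -1, "slide": [0, 7.6, -0.3], "spin": -0.08}, {"hand": -1, "slide": [0, 7.6, -0.3], "spin": -0.08}, {"hand": -1, "slide": [0, 7.6, -0.3], "spin": -0.08}, {"hand": -1, "slide": [0, 7.6, -0.3], "spin": -0.08}, {"hand": -1, "slide": [0, 6.6, -0.2], "spin": -0.07}]'

```text
time: 6.65
tool_pos: [0.6029, -0.144, 0.0895]
tool_rot: [1.686, 1.549, -0.088]
contact_force: [0.6, 1.0, -0.6]
opening: 0.0469
```

```bash
python3 st.py .621 -.148 .090 0
```

```text
t 6.65 pos [ 0.6029 -0.144   0.0895] yaw -0.203 q [-0.36  0.63  1.45  0.01  1.05 -0.16] F [ 0.6  1.  -0.6] open 0.0469
R [[0.022, 0.979, -0.202], [-0.002, -0.202, -0.979], [-1.0, 0.022, -0.003]]
slide mm [-0.1 18.6  0.3] spin -0.203
radius 0.0928 ang -1.767
```

Request:
send_rows --motion '[{"hand": -1, "slide": [0, 6.0, -0.2], "spin": -0.065}, {"hand": -1, "slide": [0, 5.6, -0.2], "spin": -0.06}, {"hand": -1, "slide": [0, 4, -0.1], "spin": -0.04}, {"hand": -1, "slide": [0, 2, 0], "spin": -0.02}, {"hand": -1, "slide": [0, 0, 0], "spin": 0}]'

```text
time: 7.15
tool_pos: [0.6203, -0.1457, 0.0895]
tool_rot: [1.528, 1.551, -0.062]
contact_force: [-0.0, -0.5, 1.3]
opening: 0.0467
```

```bash
python3 st.py .621 -.148 .090 0
python3 - <<'E'
from h import *
from cell import vision
p=vision.read_camera("scene");P=cloud(p)
cv2.imwrite("pics/s4.png",cv2.resize(p["pixels"][130:310,220:460],None,fx=3,fy=3))
q=vision.read_camera("top")
cv2.imwrite("pics/t4.png",cv2.resize(q["pixels"][90:240,220:420],None,fx=4,fy=4))
for p in(p,q):
    P=cloud(p)
    m=((P[...,2]>.112)&(P[...,2]<.124)&(abs(P[...,0]-.61)<.15)&(abs(P[...,1]+.065)<.15)).astype(np.uint8)
    k,l,st,c=cv2.connectedComponentsWithStats(m,connectivity=4)
    for i in range(1,k):
        if st[i,4]>40:
            w=P[l==i];a=(w[:,:2].min(0)+w[:,:2].max(0))/2;d=a-[.621,-.053];an=np.degrees(np.arctan2(d[1],d[0]))
            print(st[i,4],c[i].round(0),a.round(4),"r",np.hypot(*d).round(3),"ang",an.round(1),"mod72 from -90:",((an+90+36)%72-36).round(1))
    for b in blobs(p):print("orange",b[:2],np.median(b[2],0).round(4))
E
```

```text
t 7.15 pos [ 0.6203 -0.1457  0.0895] yaw -0.02 q [-0.35  0.66  1.39  0.01  1.08 -0.34] F [-0.  -0.5  1.3] open 0.0467
R [[0.02, 1.0, -0.02], [-0.001, -0.02, -1.0], [-1.0, 0.02, 0.001]]
slide mm [-0.5  0.7  2.3] spin -0.02
radius 0.0927 ang -1.578
150 [369. 202.] [0.5646 0.0254] r 0.097 ang 125.7 mod72 from -90: -0.3
175 [397. 224.] [0.6774 0.0248] r 0.096 ang 54.1 mod72 from -90: 0.1
121 [325. 236.] [ 0.619  -0.1577] r 0.105 ang -91.1 mod72 from -90: -1.1
212 [373. 247.] [ 0.7114 -0.0819] r 0.095 ang -17.7 mod72 from -90: 0.3
orange (np.int32(113), [325.2, 239.6]) [ 0.6277 -0.1594  0.1169]
orange (np.int32(128), [302.4, 264.2]) [ 0.6268 -0.2249  0.0673]
100 [297. 135.] [0.676  0.0235] r 0.094 ang 54.3 mod72 from -90: 0.3
103 [296. 165.] [0.5653 0.023 ] r 0.094 ang 126.2 mod72 from -90: 0.2
orange (np.int32(23), [363.0, 155.4]) [ 0.6181 -0.2221  0.0731]
```

View pics/s4.png

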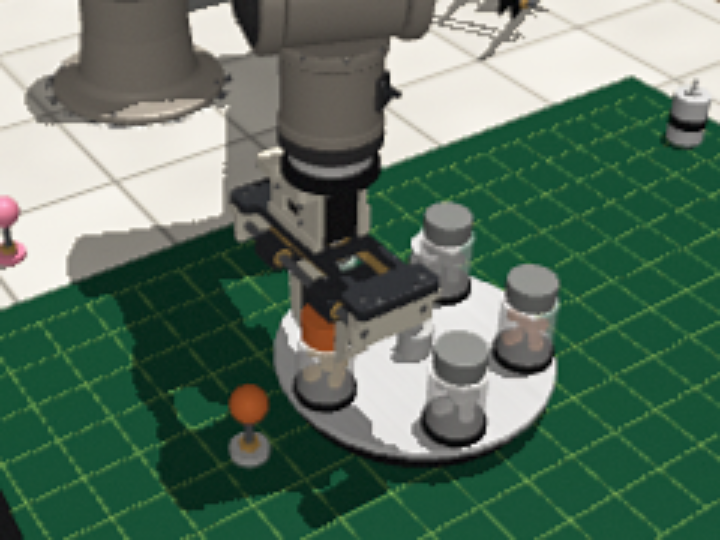

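View pics/t4.png

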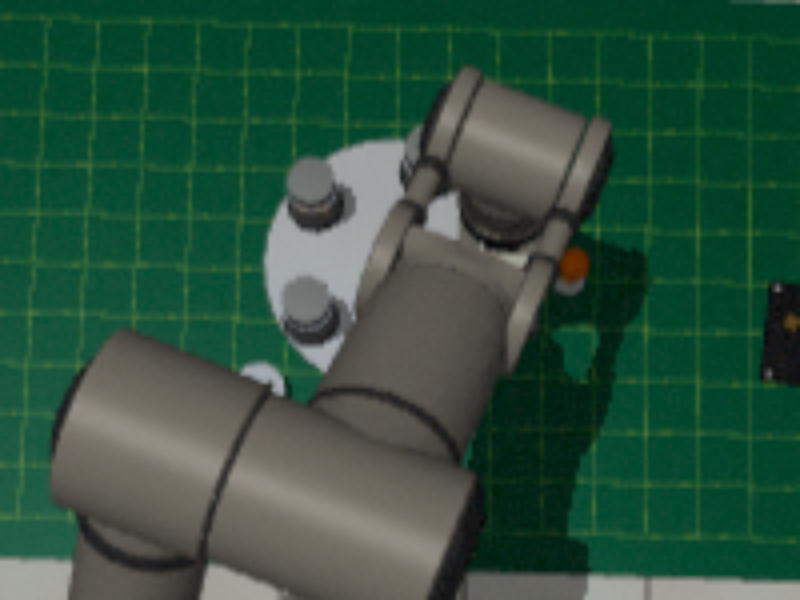

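The turntable is within about 0.5° of the post line. Next I'll hold for 1.6 s and recheck.

Request:
send_rows --motion '[{"hand": -1, "slide": [0, 0, 0], "spin": 0}, {"hand": -1, "slide": [0, 0, 0], "spin": 0}, {"hand": -1, "slide": [0, 0, 0], "spin": 0}, {"hand": -1, "slide": [0, 0, 0], "spin": 0}, {"hand": -1, "slide": [0, 0, 0], "spin": 0}, {"hand": -1, "slide": [0, 0, 0], "spin": 0}, {"hand": -1, "slide": [0, 0, 0], "spin": 0}, {"hand": -1, "slide": [0, 0, 0], "spin": 0}]'

```text
time: 8.05
tool_pos: [0.6199, -0.1457, 0.0896]
tool_rot: [1.539, 1.551, -0.055]
contact_force: [0.5, -0.4, 0.4]
opening: 0.0465
```

Request:
send_rows --motion '[{"hand": -1, "slide": [0, 0, 0], "spin": 0}, {"hand": -1, "slide": [0, 0, 0], "spin": 0}, {"hand": -1, "slide": [0, 0, 0], "spin": 0}, {"hand": -1, "slide": [0, 0, 0], "spin": 0}, {"hand": -1, "slide": [0, 0, 0], "spin": 0}, {"hand": -1, "slide": [0, 0, 0], "spin": 0}, {"hand": -1, "slide": [0, 0, 0], "spin": 0}, {"hand": -1, "slide": [0, 0, 0], "spin": 0}]'

```text
time: 8.85
tool_pos: [0.6199, -0.1457, 0.0895]
tool_rot: [1.539, 1.551, -0.055]
contact_force: [0.1, -0.1, -0.1]
opening: 0.0469
```

```bash
python3 st.py .621 -.148 .090 0
python3 - <<'E'
from h import *
from cell import vision
p=vision.read_camera("scene");P=cloud(p)
m=((P[...,2]>.112)&(P[...,2]<.124)&(abs(P[...,0]-.61)<.15)&(abs(P[...,1]+.065)<.15)).astype(np.uint8)
k,l,st,c=cv2.connectedComponentsWithStats(m,connectivity=4)
for i in range(1,k):
    if st[i,4]>40:
        w=P[l==i];a=(w[:,:2].min(0)+w[:,:2].max(0))/2;d=a-[.621,-.053];an=np.degrees(np.arctan2(d[1],d[0]))
        print(a.round(4),"ang",an.round(1),((an+90+36)%72-36).round(1))
for t in("pulley","motor","case_lid"):
    r=vision.search_frame(p,t)
    for r in r[:2]:
        u,v=[int(round(x)) for x in r["uv"]];print(t,round(r["conf"],2),(u,v),P[v,u].round(3))
E
```

```text
t 8.85 pos [ 0.6199 -0.1457  0.0895] yaw -0.023 q [-0.35  0.66  1.39  0.01  1.07 -0.33] F [ 0.1 -0.1 -0.1] open 0.0469
R [[0.02, 1.0, -0.023], [-0.001, -0.023, -1.0], [-1.0, 0.02, 0.001]]
slide mm [-0.4  1.2  2.3] spin -0.023
radius 0.0927 ang -1.583
[0.5652 0.0252] ang 125.5 -0.5
[0.6774 0.0234] ang 53.6 -0.4
[ 0.6183 -0.1579] ang -91.5 -1.5
[ 0.7104 -0.0817] ang -17.8 0.2
motor 0.68 (448, 168) [0.479 0.453 0.045]
case_lid 0.84 (208, 308) [ 0.582 -0.452  0.013]
case_lid 0.63 (368, 252) [ 0.717 -0.101  0.113]
```

```bash
python3 - <<'E'
from cell import observe,job
s=observe();print(s["torque"],s["contact_force"],s["opening"]);print(job.hand_in())
E
```

```text
[-0.01795714  0.05173185 -0.21885931] [ 0.12649684 -0.43979663  0.04248428] 0.046718721903990124
the job is handed in; nothing more can be done
None
```

I gripped the orange-lidded jar from above and turned the carousel anticlockwise about 1.37 rad, in small arc steps at no more than about 0.8 rad/s commanded. I held it there for 1.6 s and handed in at about 9 s with the gripper still closed on it at the 25 N setting.

- **Alignment:** the three fully visible grey lids put the jar within about 0.5° of the line to the orange post, roughly 2 mm at the post against 22 mm allowed. The partly hidden orange lid itself read 1.5° off.
- **Hold:** the pose did not drift during the hold. The wrist showed a moment of about -0.22 N m against the spring, close to what the spring should give, though the sideways force read almost zero. The fingers stopped at about 47 mm, not the lid's 44 mm. They may be resting on the jar body (48 mm) just below the lid, and they were blocked either way.
- **Bystanders:** the motor and case lid were found within about 8 mm of where they started, which is about the detector's own error. The network did not find the pulley in the last picture. It was in the same place in earlier pictures, and I went nowhere near it.

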